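# Pin the tilting specimen stage and hold a test plate flush on its slope

### The arm

A 6-joint arm with a two-finger parallel gripper is mounted at the origin on the work surface. World frame = base frame: x ahead of the robot, y to its left, z up, the work surface at z = 0. Lengths are in mm, angles in rad, forces in N, time in s.
With the tool pointing down it reaches from about 300 to 1000 mm from the base axis. Payload 5.1 kg.
Tool frame: the origin (TCP) lies between the finger pads; the fingertips stand bot.nose_length ahead of it and the grasp point (between the pads) lies 6 mm ahead of it (bot.nose_length is the distance from the TCP to the fingertips, in mm); x points along the fingers, y is the direction in which the jaws open and shut, and the axes are right-handed (so a half turn about x gives the same grasp; the last joint's range is limited). The gripper opens to 95 mm and grips with 3 to 60 N. Pads are 20 mm wide; open, the fingers measure 119 mm over their backs; the gripper's body (75 mm by 180 mm) begins 59 mm behind the grasp point.
Start: joints at [1.243, 0.124, 1.65, -0, 1.367, -0.083], TCP at [157.558, 630.603, 239.656] pointing down, gripper open.
Joint ranges: [-2.61, 2.61], [-1.02, 2.33], [0.03, 2.71], [-1.35, 4.49], [0.32, 2.68], [-2.91, 2.91]. Speed limits (rad/s): [2.57, 2.57, 3.14, 3.14, 3.14, 3.14].

### API

Orientations are given as a rotation vector (axis times angle).
In Python, from station import bot gives the robot as it stands. The module is installed in compiled form; this text tells all that it offers.
- The arm moves only by the shell command python3 -m jog 'ROWS' [OPENING] [FORCE]. ROWS is text: rows parted by semicolons, each of 4 numbers parted by spaces: the shift along the tool's x, y, z in mm, then the turn about the tool's x in degrees. In form: dx dy dz yaw; .... A call has 1 to 8 rows; each row shifts and turns the commanded pose from where the row before left it, along the tool's axes as they then stand; what a row does not reach is not made up. A row lasts 1/12 s, in which the tool goes at most 41.7 mm and 7.16 degrees, less where a joint would pass 70% of its speed; a pose out of reach is approached as far as the arm can. A call is refused whole if a number of a shift passes 41.7 or a number of a turn 7.16, either way. A call with a gripper value outside its range is refused whole. OPENING is the opening, from 0 (shut) to 1 (fully open), set as the call begins (- or left out, the last holds). The fingers move at their own pace and stop on an object; FORCE is the grip in N (left out, the last holds). Time passes only in rows, so rows that do not move let the fingers close. It gives the time, the measured TCP pose, the force and the opening at its end, in the units of the state.
- bot.read_state(): the state, without advancing time (a new reading comes with each control period).
- bot.get_image(name): name is "side" or "top" or "wrist"; returns a dict with "img" (384x512x3 uint8, blue, green, red), "z_map" (384x512 float32, mm along the optical axis (not along the pixel's ray), 0 where there is no reading), "camera_matrix" (3x3 intrinsics, pixels), "k1" (the pictures are not rectified: a ray, as slopes to the right and down, at radius r is drawn at 1 + k1 r^2 times it, then the intrinsics apply), "rvec" (rotation vector, rad) and "tvec" (3), from world to camera coordinates, as OpenCV has them. Camera axes: x right, y down, z forward; pixel columns grow to the right and rows downward; lengths in mm; the calibration is good to about 2 mm. A picture is of the moment at which its call begins.
- bot.sign_off(): hands the job in, once; it reports no verdict.
Trained networks look in the newest picture that a camera, given by its name, has taken for a name from the list of things; names that differ only in an ending like _2 or _b are one class to them, and where a whole thing is asked for, a point or a joint stands for the part that bears it (a point fixed in the world has none). Each returns a list of dicts, best first, with "p" (0 to 1); they miss things now and then, are a little off and sometimes report something else, mostly with a low value. They report only what shows in the picture. A call takes as long as a camera call. They do not tell look-alikes from the thing itself.
- bot.spot_in(name, camera): "centre" ([x, y, z] in mm, in world coordinates, good to about 4 mm: the middle of the surface that is visible of it).
- bot.trace(name, camera): "pixels" (384x512 bool, what is visible of it).
- bot.place_of(name, camera): "centre" ([x, y, z] in mm, in world coordinates, good to about 4 mm: a listed point, or the origin of a listed thing).
The state is a dict: "t": time; "joints": joint angles; "qvel": joint speeds; "joint_efforts": joint torques, N m; "tcp_pos": TCP position; "orientation": TCP orientation; "ft_force": force on the tool from outside, world axes, zero at the start; "moment": the same for the moment, N m; "finger_gap": finger opening in mm.
Only numpy, scipy, OpenCV 4.12 (cv2) and the standard library are available. Lean on these libraries where they do the work, as an engineer would, in place of code of your own. Each camera call takes 0.05 s, during which the arm holds its last target.

### The job

Lock the tilting specimen stage: take the loose lock pin from its parking block, push it fully home through the ear of the carriage into the base below, and let go of it. Then pick up the steel test plate by its upright tab, tilt it to match the stage's sloped face and press it flush against the middle of that face, long side running up the slope, without slamming or forcing it. Finish while still gripping the plate and pressing it there with about 10 N, and leave the other things on the bench where they stand.

Things in the scene. Friction and masses are not known exactly. Their poses are not given: they have to be found in the camera images.
- stage_base: Grey base of the specimen stage, fixed, 180 x 180 x 30 mm, with a side tab on +y carrying the lower pin hole (14 mm, through). Origin: centre of the underside of the square part; z up; x points away from the robot (turned up to 20 degrees), y to the pin hole's side. The base, the carriage above it and the tilting face stand on one another.
- ear_hole (a point): Mouth of the pin hole (14 mm) in the carriage's steel ear, 115 mm from the stage's centre towards its +y, 44 mm above the bench. Ear 12 mm thick, 2 mm above the base, whose hole is in line below. The carriage can slide 15 mm either way along the base's x; a spring (400 N/m) centres it, holes in line. Unpinned, it gives way when the slope is pressed.
- face_plate: Dark steel tilting face, 120 (x, up the slope) x 94 (y) x 12 mm. Origin: centre of the upper face, 92 mm above the bench. z: outward normal, leaning to the robot's side by 11 to 30 degrees, different each time (hinge along y, clamped: does not yield to pushing). Lower edge nearest the robot. Bright cheeks at y = +-50 to 61 mm rise 9 mm above the origin; upper edge at most 122 mm above the bench.
- lock_pin: Loose steel pin, 0.09 kg, upright: shank 12 mm diameter, 40 mm long, foot tapered to 7 mm; above it a dark round grip, 20 mm diameter, 40 mm tall (z = 40 to 80 mm). Origin: centre of the foot's end, z up to the grip. Starts in the parking block, grip resting on its top. Home in the stage: grip's underside on the ear, foot's end 4 mm above the bench.
- pin_tip (a point): Centre of the end of the pin's foot (the same point as the pin's origin).
- pin_block: Black plastic parking block 70 x 70 x 50 mm, fixed, with one 15 mm hole in the middle of its top. Origin: centre of the underside. It stands to the left or to the right of the stage; the mat with the test plate is on the other side.
- test_plate: Loose steel test plate 70 (x) x 50 (y) x 8 mm (z), 0.2 to 0.4 kg, with an upright tab along the middle of its top: 40 mm long (x), 12 mm thick (y), z = 8 to 42 mm. Origin: centre of the flat underside, z up. Starts flat on a black mat 120 x 100 x 4 mm. Gripped across the tab's thickness it can swivel a little about the closing line when pressed on a slope.
- tube: Bystander: dark steel tube section standing upright, 76 mm diameter, 80 mm tall. Origin: centre of its underside.
- collar: Bystander: dark steel ring lying flat, 90 mm diameter, 35 mm tall. Origin: centre of its underside.
- ref_block: Bystander: bright steel reference disc, 60 mm diameter, 16 mm tall. Origin: centre of its underside.
Not all that is in view belongs to the job. There is more than one size of the lock_pin; the job needs the smaller.

How it is judged (in metres and radians):
On the way, in this order (a step that is already met when the one before it is completed fails the run):
1. the lock pin is fully home through ear and base, and let go (height (world z) of pin_tip below 0.01 m and horizontal distance between pin_tip and ear_hole below 0.004 m and angle between lock_pin's own z axis and vertical below 0.12 rad and contact force between the fingers and lock_pin below 0.1 N), for 0.2 s.
2. the test plate is lifted clear in the gripper (height (world z) of test_plate above 0.05 m and contact force between the fingers and test_plate above 1 N and contact force between test_plate and face_plate below 0.1 N), for 0.1 s.
At the end, for the whole second after the job is handed in: Pin home and untouched (foot under 10 mm above the bench, within 4 mm of the hole axis, upright to 0.12 rad); plate gripped, at rest, pressed on the face over 4 N, parallel to 0.05 rad, under 2.5 mm off, centred to 18 mm each way, long side within 0.2 rad of the slope line (all of step 1 and x of test_plate in the frame of face_plate between -0.018 and 0.018 m and y of test_plate in the frame of face_plate between -0.018 and 0.018 m and z of test_plate in the frame of face_plate between -0.003 and 0.0025 m and angle between the z axis of test_plate and the z axis of face_plate, either way round below 0.05 rad and angle between the x axis of test_plate and the x axis of face_plate, either way round below 0.2 rad and contact force between test_plate and face_plate above 4 N and contact force between the fingers and test_plate above 2 N and linear speed of test_plate below 0.02 m/s); the arm keeps its last pose, push and grip.
It fails at once if the plate is slammed or forced onto the face with more than 60 N (contact force between test_plate and face_plate above 60 N).
It fails at once if the bystander tube is shifted by more than 25 mm (distance of tube from where it was at the start of the episode above 0.025 m).
It fails at once if the bystander collar is shifted by more than 25 mm (distance of collar from where it was at the start of the episode above 0.025 m).
It fails at once if the bystander ref_block is shifted by more than 25 mm (distance of ref_block from where it was at the start of the episode above 0.025 m).
It also fails if it takes over 72 s, if anything falls off the work surface, if the arm or the gripper's body presses on something with over 40 N, if the wrist force passes 120 N, or if a joint passes its speed limit or range.

## Working session

There is one attempt and no reset: what is moved stays moved. The work goes in short steps, Python scripts to look and compute and a shell command to move; the robot and the scene stay as the last step left them, time stands still between calls to the robot, and variables do not carry over. Pictures are saved under pics/ and viewed, and the job is handed in when it is done.

```bash
mkdir -p pics
cat > h.py <<'E'
import numpy as np, cv2, pickle
from station import bot
def cam(n):
    d=bot.get_image(n); pickle.dump(d,open(f'{n}.pkl','wb')); return d
def world(d):
    K=np.array(d['camera_matrix']);h,w=d['z_map'].shape
    u,v=np.meshgrid(np.arange(w),np.arange(h))
    x=(u-K[0,2])/K[0,0];y=(v-K[1,2])/K[1,1]
    k=d['k1'];sx,sy=x.copy(),y.copy()
    for _ in range(20):
        f=1+k*(sx**2+sy**2);sx,sy=x/f,y/f
    z=d['z_map'].astype(float)
    P=np.stack([sx*z,sy*z,z],-1)
    R=cv2.Rodrigues(np.array(d['rvec'],float))[0]
    W=(P-np.array(d['tvec']).reshape(3))@R
    W[z==0]=np.nan
    return W
def st():
    s=bot.read_state();R=cv2.Rodrigues(np.array(s['orientation'],float))[0]
    return s,R
E
python3 - <<'E'
from h import *
for n in ['top','side','wrist']:
    d=cam(n);cv2.imwrite(f'pics/{n}0.png',d['img'])
    for k in ['lock_pin','pin_block','test_plate','stage_base','face_plate','ear_hole','tube','collar','ref_block']:
        try: r=bot.place_of(k,n)
        except Exception as e: r=[];print(e)
        print(n,k,[(np.round(q['centre']).tolist(),round(q['p'],2)) for q in r][:3])
s,R=st();print(s['t'],bot.nose_length,s['tcp_pos'],R.round(3).tolist(),s['finger_gap'])
E
```

```text
top lock_pin [([451.0, -298.0, 11.0], 0.65), ([503.0, -392.0, 2.0], 0.54)]
top pin_block [([447.0, -296.0, -3.0], 0.83)]
top test_plate [([448.0, 294.0, 1.0], 0.65)]
top stage_base [([598.0, 2.0, 1.0], 0.95)]
top face_plate [([600.0, -4.0, 90.0], 0.82)]
top ear_hole [([584.0, 118.0, 44.0], 0.63)]
top tube [([728.0, 244.0, -4.0], 0.78)]
top collar [([720.0, -264.0, -2.0], 0.9)]
top ref_block [([625.0, 403.0, -2.0], 0.63)]
side lock_pin [([506.0, -396.0, -2.0], 0.69)]
side pin_block [([448.0, -300.0, 1.0], 0.68)]
side test_plate [([442.0, 289.0, 4.0], 0.82), ([447.0, -296.0, 11.0], 0.71)]
side stage_base [([603.0, -4.0, -1.0], 0.71)]
side face_plate [([602.0, -1.0, 91.0], 0.84)]
side ear_hole [([584.0, 117.0, 48.0], 0.6)]
side tube [([728.0, 247.0, -0.0], 0.79)]
side collar [([723.0, -262.0, -1.0], 0.57), ([448.0, -300.0, 3.0], 0.3)]
side ref_block [([631.0, 398.0, -2.0], 0.64)]
wrist lock_pin []
wrist pin_block []
wrist test_plate []
wrist stage_base []
wrist face_plate []
wrist ear_hole []
wrist tube []
wrist collar []
wrist ref_block []
1.5 25.0 [157.5753247  630.59912122 239.66780704] [[-0.0, 0.242, 0.97], [0.0, 0.97, -0.242], [-1.0, 0.0, -0.0]] 94.87582173071976
```

View pics/top0.png

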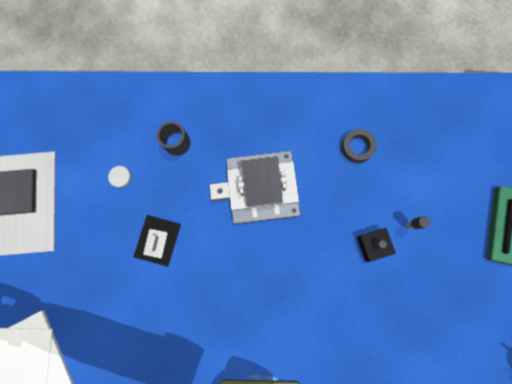

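View pics/side0.png

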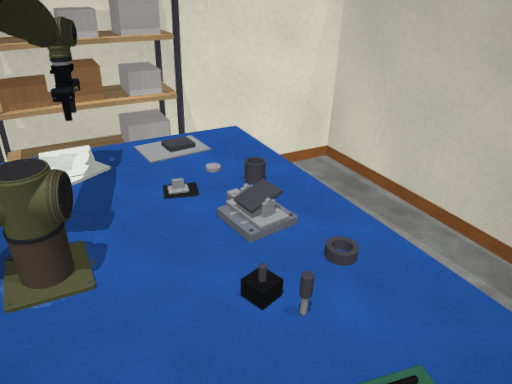

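```bash
cat > m.py <<'E'
from h import *
d=pickle.load(open('top.pkl','rb'));W=world(d);x,y,z=W[...,0],W[...,1],W[...,2]
R=cv2.Rodrigues(np.array(d['rvec'],float))[0];print('cam',(-R.T@np.array(d['tvec']).reshape(3)).round(), 'fx',d['camera_matrix'][0][0],R.round(2).tolist())
def sel(m,n):
    p=W[m];print(n,len(p),p.mean(0).round(1),p.min(0).round(1),p.max(0).round(1));return p
near=lambda cx,cy,r:np.hypot(x-cx,y-cy)<r
print('mat/bench z',np.nanmedian(z[(abs(z)<8)]))
sel(near(449,-297,30)&(z>80),'pin grip')
sel(near(449,-297,60)&(z>42)&(z<56),'block top')
sel(near(503,-392,40)&(z>30),'pin2')
t=sel(near(446,292,70)&(z>30),'tab'); 
print(cv2.minAreaRect(t[:,:2].astype(np.float32)))
p=sel(near(446,292,70)&(z>8)&(z<16),'plate');print(cv2.minAreaRect(p[:,:2].astype(np.float32)))
f=W[near(600,-2,45)&(z>55)]
c=np.median(f,0)
for _ in range(5):
    A=np.c_[f[:,:2]-[600,0],np.ones(len(f))];co=np.linalg.lstsq(A,f[:,2],rcond=None)[0]
    r=f[:,2]-A@co;f=f[abs(r)<3*max(1,np.std(r))] if _<4 else f
n=np.array([-co[0],-co[1],1]);n/=np.linalg.norm(n);print('face n',n,'tilt',np.degrees(np.arccos(n[2])),'z at c',co[2],'yawdir',np.degrees(np.arctan2(-n[1],-n[0])),r.std())
e=W[near(584,118,35)&(z>38)&(z<50)];print('ear',e.mean(0),e.min(0),e.max(0))
b=sel(near(600,0,150)&(z>26)&(z<34),'base');print(cv2.minAreaRect(b[:,:2].astype(np.float32)))
E
python3 m.py; python3 -c "
import cv2;a=cv2.imread('pics/top0.png');print(a.shape)"
```

```text
cam [ 412.  -17. 1044.] fx 381.88342519115525 [[0.02, -1.0, -0.02], [-0.99, -0.01, -0.17], [0.17, 0.03, -0.99]]
mat/bench z -0.5061551122811677
pin grip 58 [ 448.4 -296.6   88.7] [ 440.  -306.5   81.5] [ 457.4 -287.4   92.1]
block top 699 [ 447.4 -296.1   49.3] [ 405.4 -342.2   42.1] [ 490.  -253.6   54.8]
pin2 209 [ 500.9 -387.2   97.9] [ 488.  -406.1   32.4] [ 516.  -378.   117.4]
tab 96 [442.2 287.   43.6] [423.4 278.5  30.1] [462.3 296.1  49.5]
((442.4414978027344, 287.97869873046875), (12.34996509552002, 39.166404724121094), 79.45285034179688)
plate 360 [442.3 286.   11.6] [405.6 237.8   8.1] [497.5 323.7  15.9]
((454.1551513671875, 277.4947814941406), (80.99916076660156, 97.20350646972656), 78.9367446899414)
face n [-0.2885075  -0.04163854  0.95657182] tilt 16.947584849327175 z at c 91.62294599547104 yawdir 8.212446463256185 1.7936610559407677
ear [583.52418742 112.31493935  43.1643576 ] [560.17032379  83.79219894  38.0303107 ] [606.98407145 140.73235017  49.54660973]
base 1274 [ 5.761e+02 -2.000e-01  2.960e+01] [498.4 -98.2  26. ] [699.  127.6  34. ]
((596.02294921875, 21.09949493408203), (179.23728942871094, 220.2591094970703), 7.733242988586426)
(384, 512, 3)
```

```bash
python3 - <<'E'
from h import *
d=pickle.load(open('side.pkl','rb'));W=world(d)
a=d['img'][240:330,220:340];cv2.imwrite('pics/crop1.png',cv2.resize(a,None,fx=5,fy=5))
x,y,z=[W[...,i] for i in range(3)]
for c in [(448,-297),(503,-392)]:
    m=(np.hypot(x-c[0],y-c[1])<25)&(z>55);print(c,W[m].max(0),W[m].min(0),W[m].mean(0))
E
python3 -m jog '0 0 0 -7.16; 0 0 0 -7.16; 0 0 0 -7.16' 0.55
```

```text
(448, -297) [ 457.41835352 -289.80044369   92.66340036] [ 438.40256843 -309.36006665   55.96968605] [ 446.53946209 -303.13612648   77.96384954]
(503, -392) [ 515.90159176 -381.34205787  116.20191585] [ 488.04324755 -409.89634692   57.56274882] [ 498.5049809  -400.58009071   92.99886839]
t: 1.75
tcp_pos: [157.6, 630.6, 239.7]
orientation: [-0.107, 1.568, 0.107]
ft_force: [0.7, -0.6, -0.1]
finger_gap: 80.0
```

View pics/crop1.png

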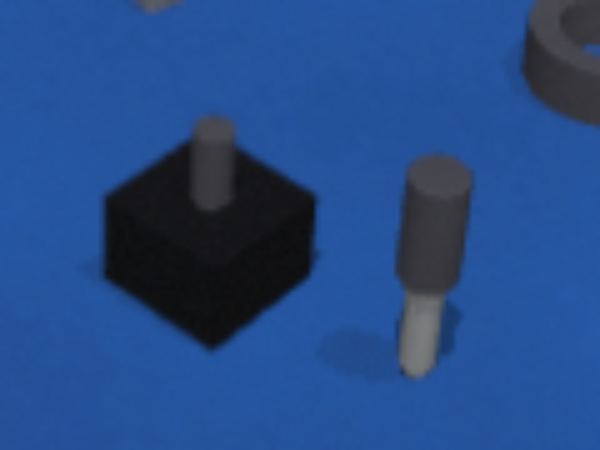

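The smaller pin is the one in the parking block, at side px (262,272), with a 20 mm grip. The one standing at (307,295) is the larger size. I'm going for the one in the block.

```bash
python3 -m jog '0 -29 29 0;0 -29 29 0;0 -29 29 0;0 -29 29 0;0 -29 29 0;0 -29 29 0;0 -29 29 0;0 -29 29 0' 0.55
python3 -m jog '0 -40 -4 0;0 -40 -4 0;0 -40 -4 0;0 -40 -4 0;0 -40 -4 0;0 -40 -4 0;0 -40 -4 0;0 -40 -4 0'
python3 -m jog '0 -40 -4 0;0 -40 -4 0;0 -40 -4 0;0 -40 -4 0;0 -40 -4 0;0 -40 -4 0;0 -40 -4 0;0 -40 -4 0'
python3 -m jog '0 -40 0 0;0 -40 0 0;0 0 0 0;0 0 0 0'
```

```text
t: 2.42
tcp_pos: [419.0, 429.2, 240.0]
orientation: [-0.102, 1.568, 0.103]
ft_force: [-0.1, 0.2, -0.1]
finger_gap: 52.5
t: 3.08
tcp_pos: [427.1, 107.5, 239.9]
orientation: [-0.103, 1.567, 0.103]
ft_force: [0.5, -0.4, 0.0]
finger_gap: 52.6
t: 3.75
tcp_pos: [436.9, -214.3, 240.0]
orientation: [-0.102, 1.567, 0.101]
ft_force: [0.4, 0.6, 0.2]
finger_gap: 52.2
t: 4.08
tcp_pos: [447.3, -293.1, 239.3]
orientation: [-0.099, 1.569, 0.1]
ft_force: [-0.4, 0.6, -0.6]
finger_gap: 52.5
```

```bash
cat >> h.py <<'E'
def tool(dw):  # world delta -> tool dx dy dz
    return st()[1].T@np.array(dw)
E
python3 - <<'E'
from h import *
d=cam('wrist');cv2.imwrite('pics/wrist1.png',d['img']);W=world(d)
x,y,z=[W[...,i] for i in range(3)]
m=(np.hypot(x-448,y+297)<20)&(z>70)&(z<100);p=W[m];print(len(p),p.mean(0),np.median(p,0),p.min(0),p.max(0))
q=p[p[:,2]>86];print(cv2.minEnclosingCircle(q[:,:2].astype(np.float32)),q.mean(0),len(q))
print(bot.place_of('lock_pin','wrist'))
E
```

```text
341 [ 447.3690648  -299.01874397   87.93720059] [ 446.9621311  -299.00084285   89.77980752] [ 439.16521981 -308.53630663   70.08582696] [ 458.83944611 -289.3110114    91.83381409]
((449.08135986328125, -298.8067626953125), 9.936883926391602) [ 448.55168358 -298.93077624   89.87167236] 284
[{'centre': [502.3, -397.4, -2.6], 'p': 0.89}, {'centre': [450.2, -298.5, 6.2], 'p': 0.73}]
```

View pics/wrist1.png

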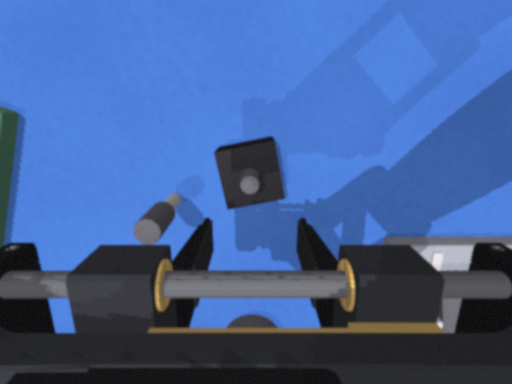

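```bash
python3 -m jog '0 -6 1 0;38 0 0 0;38 0 0 0;38 0 0 0;20 0 0 0;15 0 0 0;6 0 0 0;0 0 0 0'
python3 -m jog '0 0 0 0;0 0 0 0;0 0 0 0;0 0 0 0;0 0 0 0;0 0 0 0' 0.0 25
```

```text
t: 4.85
tcp_pos: [448.8, -295.8, 83.2]
orientation: [-0.102, 1.57, 0.105]
ft_force: [-0.3, -0.7, 0.5]
finger_gap: 52.1
t: 5.35
tcp_pos: [449.8, -297.7, 85.4]
orientation: [-0.103, 1.567, 0.101]
ft_force: [-0.5, 0.3, 2.6]
finger_gap: 19.8
```

```bash
python3 -m jog '-10 0 0 0;-30 0 0 0;-40 0 0 0;-40 0 0 0;-20 0 0 0;0 0 0 0'
python3 -m jog '0 33 15 0;0 33 15 0;0 33 15 0;0 33 15 0;0 33 15 0;0 33 15 0;0 33 15 0;0 33 15 0'
python3 -m jog '0 32 16 0;0 32 16 0;0 32 16 0;0 33 16 0;0 0 0 0;0 0 0 0'
python3 - <<'E'
from h import *
s,R=st();print(s['tcp_pos'],s['finger_gap'],s['ft_force'],R.round(3).tolist())
for n in ['wrist','top','side']:
    d=cam(n);cv2.imwrite(f'pics/{n}2.png',d['img'])
    for k in ['ear_hole','pin_tip']:
        print(n,k,[(np.round(q['centre'],1).tolist(),round(q['p'],2)) for q in bot.place_of(k,n)][:3])
E
```

```text
t: 5.85
tcp_pos: [451.8, -299.4, 232.6]
orientation: [-0.108, 1.56, 0.096]
ft_force: [-0.4, -0.3, -0.3]
finger_gap: 19.5
t: 6.52
tcp_pos: [533.5, -18.2, 223.6]
orientation: [-0.102, 1.57, 0.102]
ft_force: [0.8, 0.9, -0.5]
finger_gap: 19.3
t: 7.02
tcp_pos: [580.3, 117.8, 223.3]
orientation: [-0.105, 1.571, 0.104]
ft_force: [0.0, -0.4, -1.4]
finger_gap: 19.4
[580.27523448 117.79172723 223.29154595] 19.3889103087423 [ 0.00638107 -0.44639159 -1.42975076] [[-0.003, -0.133, 0.991], [-0.0, 0.991, 0.133], [-1.0, -0.0, -0.003]]
wrist ear_hole [([590.0, 115.7, 43.0], 0.94), ([599.4, 4.5, 90.4], 0.19)]
wrist pin_tip [([581.7, 113.1, 147.9], 0.47)]
top ear_hole [([584.9, 118.9, 45.8], 0.87), ([449.1, -294.2, -3.8], 0.35)]
top pin_tip [([498.0, -392.0, -3.2], 0.64)]
side ear_hole [([586.4, 114.4, 42.9], 0.65), ([579.7, 119.1, 151.1], 0.4)]
side pin_tip [([504.4, -398.0, 2.0], 0.76), ([579.1, 114.0, 147.6], 0.44)]
```

View pics/wrist2.png

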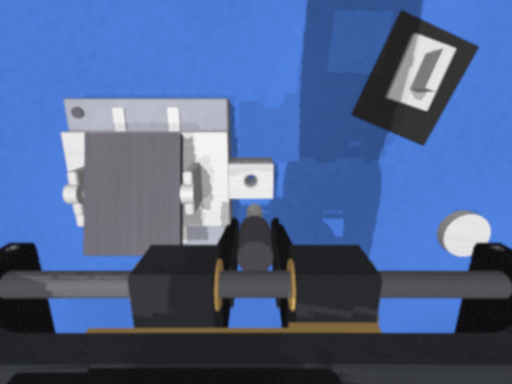

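Run:
```python
from h import *
d=pickle.load(open('wrist.pkl','rb'));W=world(d)
cv2.imwrite('pics/w2c.png',cv2.resize(d['img'][150:250,200:300],None,fx=6,fy=6,interpolation=cv2.INTER_NEAREST))
K=np.array(d['camera_matrix']);R=cv2.Rodrigues(np.array(d['rvec'],float))[0];t=np.array(d['tvec']).reshape(3);C=-R.T@t
print('C',C.round(1),'k1',d['k1'])
g=cv2.cvtColor(d['img'],cv2.COLOR_BGR2GRAY)
sub=g[172:192,240:263];print(sub)
m=sub<100
n,l,stt,c=cv2.connectedComponentsWithStats(m.astype(np.uint8));print(stt,c+[240,172])
x,y,z=[W[...,i] for i in range(3)]
p=W[(z>120)&(z<170)&(np.hypot(x-581,y-116)<25)];
for lo in range(140,172,3):
    q=p[(p[:,2]>lo)&(p[:,2]<lo+3)]
    if len(q):print(lo,len(q),q.mean(0).round(1),q.min(0).round(1),q.max(0).round(1))
```

```text
C [502.7 107.  368.8] k1 0.006083951094491723
[[226 229 229 230 225 224 225 228 230 231 231 231 230 233 236 236 236 237
  236 236 235 234 234]
 [230 234 235 235 233 231 228 227 225 222 221 221 223 227 231 234 235 237
  236 236 237 236 237]
 [234 235 236 236 235 229 222 212 199 188 185 187 191 202 216 226 231 235
  235 236 235 236 236]
 [235 236 236 234 229 219 197 174 153 141 137 138 142 158 180 204 221 231
  233 235 235 235 234]
 [236 235 236 233 219 195 163 136 114 101  99 100 103 118 145 173 202 223
  233 235 234 236 236]
 [238 238 236 227 205 169 136 110  95  91  87  89  93 102 119 146 182 217
  231 237 238 237 237]
 [238 238 234 221 188 146 112  96  88  90  90  93  98 103 108 130 163 202
  227 234 236 238 237]
 [237 235 230 209 175 131 103  90  89  94  94 100 101 105 108 118 151 190
  221 231 236 236 236]
 [236 235 227 204 165 127  99  92  91  94 100 102 104 105 107 118 149 187
  214 230 235 235 236]
 [236 234 227 203 168 132 106  97  98 100 102 103 104 109 115 127 153 188
  215 230 234 235 236]
 [237 235 228 207 176 142 116 107 102 102 107 110 112 117 123 138 165 197
  219 231 
[... 691 characters left out ...]

 [233 234 234 233 234 235 234 232 231 231 232 233 232 232 232 233 234 234
  233 234 233 232 232]
 [233 234 235 234 235 234 233 234 234 233 233 233 234 232 232 234 233 234
  233 232 233 232 233]]
[[  0   0  23  20 438]
 [  6   4   7   6  22]] [[251.10502283 181.65068493]
 [248.90909091 178.5       ]]
152 12 [576. 117. 154.] [574.6 111.5 152.4] [578.6 122.1 154.9]
155 21 [575.7 116.5 156.6] [574.5 111.6 155.4] [578.7 122.1 158. ]
158 16 [575.9 115.8 159.4] [574.2 111.6 158.3] [578.5 122.  160.7]
161 24 [575.8 117.1 162.6] [574.2 111.7 161.2] [578.8 122.9 164. ]
164 18 [575.5 116.6 165.9] [574.3 112.3 164. ] [578.4 122.7 167. ]
167 24 [576.1 116.6 168.4] [574.2 111.4 167. ] [580.8 122.7 170. ]
```

View pics/w2c.png

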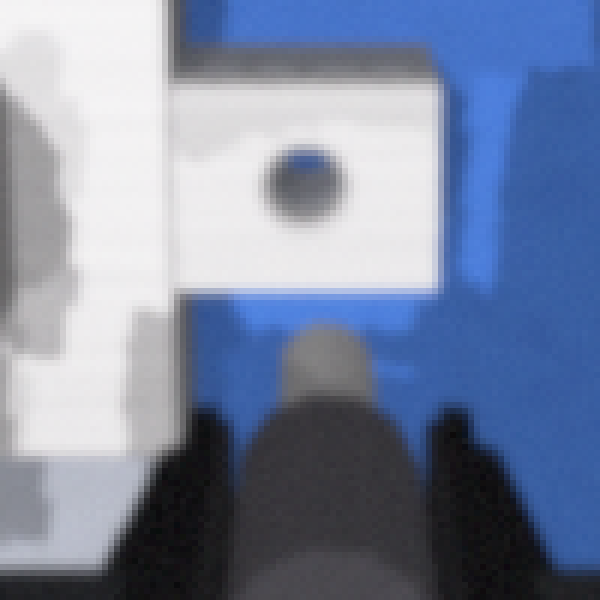

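```bash
cat >> h.py <<'E'
def ray(d,u,v,zp):
    K=np.array(d['camera_matrix'],float);k=d['k1']
    x=(u-K[0,2])/K[0,0];y=(v-K[1,2])/K[1,1];sx,sy=x,y
    for _ in range(20):
        f=1+k*(sx*sx+sy*sy);sx,sy=x/f,y/f
    R=cv2.Rodrigues(np.array(d['rvec'],float))[0];t=np.array(d['tvec'],float).reshape(3);C=-R.T@t
    v=R.T@np.array([sx,sy,1.]);return C+v*(zp-C[2])/v[2]
E
python3 - <<'E'
from h import *
d=pickle.load(open('wrist.pkl','rb'));W=world(d)
g=cv2.cvtColor(d['img'],cv2.COLOR_BGR2GRAY)[172:190,240:263]
n,l,s,c=cv2.connectedComponentsWithStats((g<165).astype(np.uint8));print(s,c+[240,172])
for k in range(1,n): print(ray(d,*(c[k]+[240,172]),44))
x,y,z=[W[...,i] for i in range(3)]
e=W[(y>100)&(y<140)&(abs(x-584)<30)&(z>38)&(z<50)];print(np.median(e[:,2]),cv2.minAreaRect(e[:,:2].astype(np.float32)),e.max(0))
s,R=st();print(s['tcp_pos'])
f=W[(np.hypot(x-600,y+2)<45)&(z>70)&(z<120)]
for i in range(4):
    A=np.c_[f[:,:2]-[600,0],np.ones(len(f))];co=np.linalg.lstsq(A,f[:,2],rcond=None)[0];r=f[:,2]-A@co
    f=f[abs(r)<2.5] 
n=np.array([-co[0],-co[1],1]);n/=np.linalg.norm(n);print(len(f),n,np.degrees(np.arccos(n[2])),np.degrees(np.arctan2(-n[1],-n[0])),co[2])
E
```

```text
[[  0   0  23  18 302]
 [  5   3  12  12 112]] [[251.26490066 180.64569536]
 [250.28571429 180.10714286]]
[584.47329576 113.31240249  44.        ]
44.025873641744354 ((584.2633666992188, 118.55921173095703), (39.758243560791016, 40.57046127319336), 7.036556720733643) [606.13738176 139.97501588  46.43944728]
[580.8094002  115.3985776  224.78767526]
7030 [-0.29017244 -0.04060417  0.95611257] 17.037621180170124 7.965742584235071 91.80502856256736
```

```bash
python3 -m jog '10 -4 4 0;20 0 0 0;20 0 0 0;0 0 0 0;0 0 0 0'
cat > rel.py <<'E'
from h import *
import sys
d=cam('wrist');W=world(d);s,R=st();print(s['tcp_pos'].round(1))
cv2.imwrite('pics/'+sys.argv[1]+'.png',d['img'])
cv2.imwrite('pics/'+sys.argv[1]+'c.png',cv2.resize(d['img'][150:250,200:300],None,fx=6,fy=6,interpolation=cv2.INTER_NEAREST))
x,y,z=[W[...,i] for i in range(3)]
e=W[(y>100)&(y<145)&(abs(x-584)<35)&(z>38)&(z<49)];print(np.median(e[:,2]),cv2.minAreaRect(e[:,:2].astype(np.float32)))
p=W[(z>70)&(z<200)&(np.hypot(x-s['tcp_pos'][0],y-s['tcp_pos'][1])<25)]
for lo in range(80,172,5):
    q=p[(p[:,2]>lo)&(p[:,2]<lo+5)]
    if len(q):print(lo,len(q),q[:,0].min().round(1),'y',q[:,1].min().round(1),q[:,1].max().round(1))
g=cv2.cvtColor(d['img'],cv2.COLOR_BGR2GRAY)
n,l,ss,c=cv2.connectedComponentsWithStats((g<165).astype(np.uint8))
for k in range(1,n):
    if 50<ss[k][4]<250: print('comp',ss[k],ray(d,*c[k],44).round(1))
E
python3 rel.py w3
```

```text
t: 7.88
tcp_pos: [584.4, 112.3, 172.7]
orientation: [-0.102, 1.572, 0.102]
ft_force: [-0.0, -0.0, -1.2]
finger_gap: 19.4
[585.4 112.5 174.4]
44.030072367895094 ((584.5945434570312, 118.61407470703125), (40.49072265625, 41.21149826049805), 7.092825412750244)
100 16 578.6 y 106.0 116.7
105 30 578.4 y 106.0 116.6
110 34 578.3 y 106.1 117.3
115 39 578.5 y 105.8 117.2
120 34 578.3 y 106.3 117.0
125 16 578.1 y 107.0 114.4
135 21 574.7 y 102.1 121.0
140 80 574.2 y 102.2 120.9
145 115 570.7 y 96.8 123.9
150 150 570.4 y 96.3 124.3
155 187 570.3 y 94.8 125.7
160 201 570.3 y 94.0 126.8
165 253 569.9 y 92.9 128.0
170 282 570.2 y 92.4 128.8
comp [ 44 104  17  15 202] [536.  -76.2  44. ]
comp [249 184  15  14 168] [585.1 113.6  44. ]
```

View pics/w3c.png

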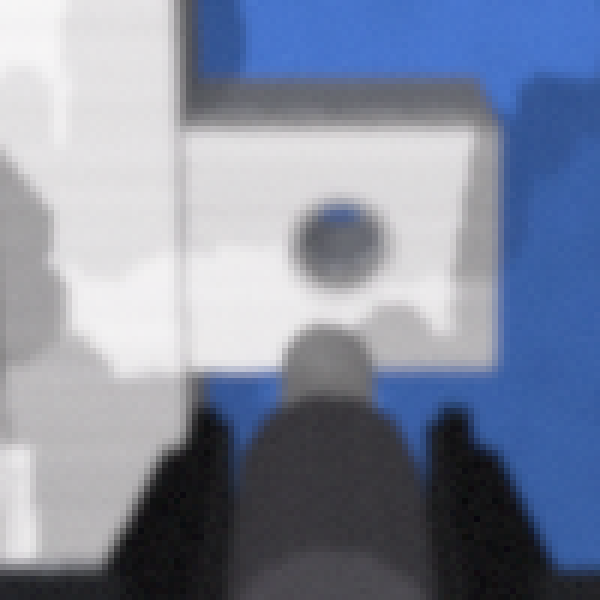

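```bash
python3 -m jog '0 2 1 0;20 0 0 0;12 0 0 0;6 0 0 0;0 0 0 0;0 0 0 0'
sed -i 's/range(80/range(45/; s/z>70/z>50/' rel.py
python3 rel.py w4
```

```text
t: 8.43
tcp_pos: [586.0, 114.9, 136.6]
orientation: [-0.102, 1.569, 0.102]
ft_force: [0.2, 0.3, -0.4]
finger_gap: 19.3
[586.4 114.9 137.3]
44.04696032727217 ((584.5570678710938, 118.79955291748047), (40.49826431274414, 40.401519775390625), 7.462839126586914)
65 21 580.3 y 108.6 119.3
70 29 580.3 y 108.7 119.1
75 36 580.4 y 108.8 119.8
80 38 580.2 y 108.5 119.8
85 35 580.0 y 108.9 119.6
90 10 580.0 y 110.8 116.3
100 36 576.2 y 104.8 123.4
105 80 575.7 y 104.9 124.0
110 128 572.1 y 98.9 126.6
115 166 572.2 y 99.1 127.0
120 185 572.1 y 96.9 129.2
125 214 572.0 y 96.7 129.3
130 267 571.7 y 95.6 130.5
135 323 571.8 y 95.1 131.0
140 1042 571.6 y 94.5 131.4
145 201 571.7 y 94.4 131.8
150 153 572.0 y 96.8 129.2
155 167 572.0 y 97.4 128.7
160 154 571.9 y 97.8 128.1
165 211 571.7 y 98.8 127.2
170 70 572.5 y 99.8 127.2
comp [482   0  30  12 197] [418.9 267.2  44. ]
comp [158 127  39   8  83] [538.3  44.3  44. ]
```

View pics/w4c.png

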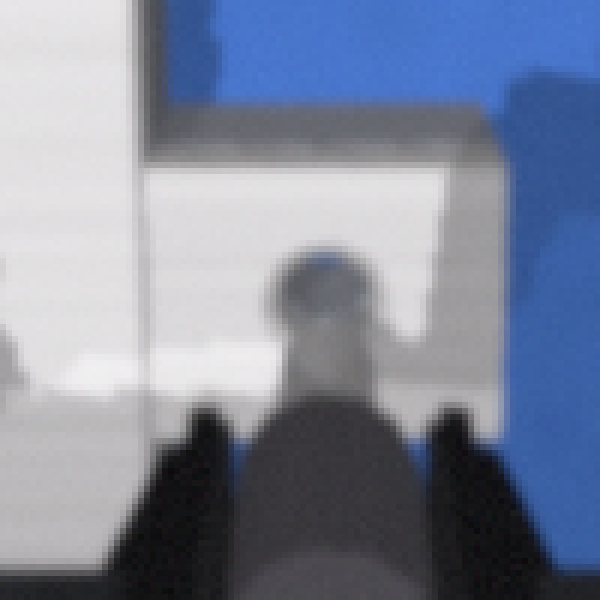

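Run:
```python
from h import *
d=pickle.load(open('wrist.pkl','rb'))
for u,v in [(244.9,197),(263,197),(254,191.5),(254,200)]: print(ray(d,u,v,44).round(1))
g=cv2.cvtColor(d['img'],cv2.COLOR_BGR2GRAY);print(g[186:206,240:268:1])
```

```text
[583.7 106.2  44. ]
[581.7 121.2  44. ]
[578.  113.1  44. ]
[585.4 114.1  44. ]
[[219 219 220 219 219 218 218 219 220 219 220 219 219 220 220 219 218 219
  219 219 218 218 219 219 218 220 218 218]
 [219 218 219 218 218 219 220 219 219 219 219 219 219 219 219 218 218 219
  220 219 219 218 219 218 219 219 218 219]
 [218 220 219 218 218 219 220 220 219 219 218 219 218 219 219 218 218 218
  219 218 219 218 218 219 219 217 219 219]
 [218 218 219 218 218 217 219 218 218 219 218 217 217 214 214 212 213 217
  217 217 218 218 219 218 218 219 218 218]
 [218 218 219 218 218 218 219 219 217 214 211 204 204 200 199 200 203 206
  211 217 218 219 219 218 219 219 219 218]
 [219 218 218 219 218 219 218 216 210 199 189 181 175 171 170 173 176 186
  197 205 210 215 217 217 219 217 218 218]
 [218 216 217 217 216 215 212 201 189 175 159 148 139 134 134 136 145 156
  173 183 196 207 213 217 218 216 215 215]
 [217 217 215 215 214 210 197 182 163 145 129 115 112 107 106 111 118 130
  144 161 176 191 205 212 216 216 217 217]
 [217 218 216 217 213 202 182 161 138 118 107  96  97  95  96 101 107 113
  123 136 
[... 620 characters left out ...]
216 216 213 199 177 160 133 115 107 104 101  99 102 106 104 107 108 107
  109 119 131 145 163 182 197 210 216 217]
 [217 217 213 200 178 161 140 119 114 113 106 103 104 106 112 108 114 111
  113 118 127 139 163 184 198 211 216 218]
 [218 218 214 204 183 169 148 125 116 117 114 111 112 117 119 119 115 116
  112 116 120 134 160 183 197 209 218 219]
 [218 217 217 209 193 180 162 139 123 120 119 118 123 129 132 123 120 117
  115 114 120 132 153 171 186 202 214 219]
 [218 218 217 213 201 190 174 156 134 125 122 125 126 131 129 127 121 119
  119 117 125 136 147 158 170 189 208 217]
 [218 218 218 216 207 196 185 172 147 131 128 126 128 129 128 124 122 121
  117 120 129 140 145 151 157 174 195 205]]
```

```bash
python3 -m jog '0 -0.5 -1.2 0;10 0 0 0;8 0 0 0;6 0 0 0;5 0 0 0;0 0 0 0'
```

```text
t: 8.98
tcp_pos: [583.9, 114.1, 105.6]
orientation: [-0.102, 1.571, 0.102]
ft_force: [-0.2, -0.2, -1.6]
finger_gap: 19.9
```

```bash
python3 -m jog '5 0 0 0;5 0 0 0;0 0 0 0'
python3 -m jog '5 0 0 0;5 0 0 0;0 0 0 0'
```

```text
t: 9.23
tcp_pos: [584.3, 114.1, 96.4]
orientation: [-0.102, 1.57, 0.102]
ft_force: [0.1, -0.2, -0.2]
finger_gap: 19.4
t: 9.48
tcp_pos: [584.2, 114.1, 86.4]
orientation: [-0.102, 1.57, 0.102]
ft_force: [0.6, -0.8, -0.9]
finger_gap: 19.6
```

```bash
python3 -m jog '4 0 0 0;3 0 0 0;0 0 0 0;0 0 0 0'
```

```text
t: 9.82
tcp_pos: [584.8, 114.2, 80.4]
orientation: [-0.102, 1.569, 0.102]
ft_force: [0.8, 0.3, -0.9]
finger_gap: 19.6
```

```bash
python3 -m jog '2 0 0 0;0 0 0 0;0 0 0 0'; python3 -m jog '2 0 0 0;0 0 0 0;0 0 0 0'
```

```text
t: 10.07
tcp_pos: [585.8, 114.3, 79.6]
orientation: [-0.102, 1.566, 0.102]
ft_force: [-0.2, -0.0, 2.4]
finger_gap: 19.8
t: 10.32
tcp_pos: [586.5, 114.3, 79.4]
orientation: [-0.102, 1.565, 0.102]
ft_force: [-1.2, -0.4, 8.9]
finger_gap: 19.3
```

```bash
python3 -m jog '-1 0 0 0;0 0 0 0;0 0 0 0;0 0 0 0' 0.4; python3 -m jog '-20 0 0 0;-30 0 0 0;-30 0 0 0;-30 0 0 0;0 0 0 0;0 0 0 0'
python3 - <<'E'
from h import *
d=cam('wrist');cv2.imwrite('pics/w5.png',d['img']);W=world(d)
x,y,z=[W[...,i] for i in range(3)]
m=(np.hypot(x-584,y-114)<20)&(z>70)&(z<100);q=W[m];print(len(q),np.median(q,0));q=q[q[:,2]>80];print(cv2.minEnclosingCircle(q[:,:2].astype(np.float32)),q.mean(0))
e=W[(y>100)&(y<145)&(abs(x-584)<35)&(z>38)&(z<49)];print(np.median(e[:,2]))
E
```

```text
t: 10.65
tcp_pos: [584.5, 114.2, 77.0]
orientation: [-0.102, 1.569, 0.102]
ft_force: [0.0, 0.0, -0.0]
finger_gap: 36.9
t: 11.15
tcp_pos: [586.2, 114.3, 190.0]
orientation: [-0.102, 1.564, 0.102]
ft_force: [-0.6, 0.5, -0.5]
finger_gap: 37.6
435 [584.10989053 113.6512901   83.91369535]
((586.0814208984375, 113.72764587402344), 10.112536430358887) [585.31970153 113.73990833  83.94976636]
44.14190937426471
```

View pics/w5.png

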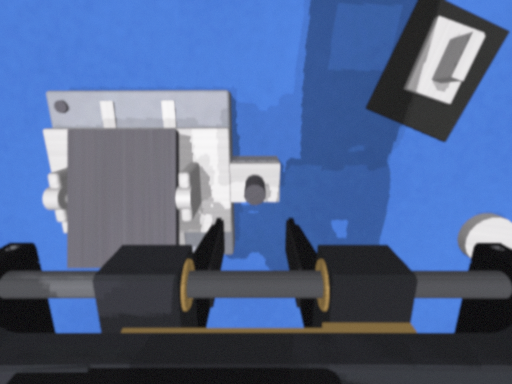

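The wrist view shows the pin home: its grip sits on the ear at px (254,188), with the top at 84 mm as expected. Next is the plate, at px (450,60).

```bash
python3 -m jog '-10 31 -20 0;-10 32 -20 0;-10 32 -20 0;-10 32 -20 0;-10 32 -20 0;0 32 -19 0;0 0 0 0' 0.55
python3 -m jog '0 0 0 6;0 0 0 6;0 0 0 6;0 0 0 0;0 0 0 0'
python3 - <<'E'
from h import *
d=cam('wrist');cv2.imwrite('pics/w6.png',d['img']);W=world(d)
x,y,z=[W[...,i] for i in range(3)]
print(st()[0]['tcp_pos'].round(1))
nr=np.hypot(x-442,y-288)<60
t=W[nr&(z>40)&(z<52)];print('tab',len(t),np.median(t,0),cv2.minAreaRect(t[:,:2].astype(np.float32)))
vx,vy,_,_=cv2.fitLine(t[:,:2].astype(np.float32),cv2.DIST_L2,0,.01,.01).ravel();print(np.degrees(np.arctan2(vy,vx)))
br=d['img'].min(-1)>120
p=W[nr&(z>8)&(z<16)&br];print('plate',len(p),np.median(p,0),cv2.minAreaRect(p[:,:2].astype(np.float32)))
R=st()[1];print('jaw',np.degrees(np.arctan2(R[1,2],R[0,2])))
E
```

```text
t: 11.78
tcp_pos: [438.2, 291.6, 236.0]
orientation: [-0.106, 1.572, 0.107]
ft_force: [0.3, 0.3, -0.6]
finger_gap: 52.2
t: 12.2
tcp_pos: [441.7, 287.4, 235.6]
orientation: [0.141, 1.569, -0.144]
ft_force: [0.9, -0.2, -0.3]
finger_gap: 52.3
[441.9 287.5 236. ]
tab 379 [443.21530727 288.24837744  45.9431055 ] ((444.2123718261719, 288.16033935546875), (11.818564414978027, 39.921539306640625), 79.41268920898438)
-10.233455
plate 1701 [440.11456289 290.52127914  12.09833774] ((443.99542236328125, 287.9671630859375), (49.51197814941406, 69.46892547607422), 80.12020111083984)
jaw -10.427018952664358
```

View pics/w6.png

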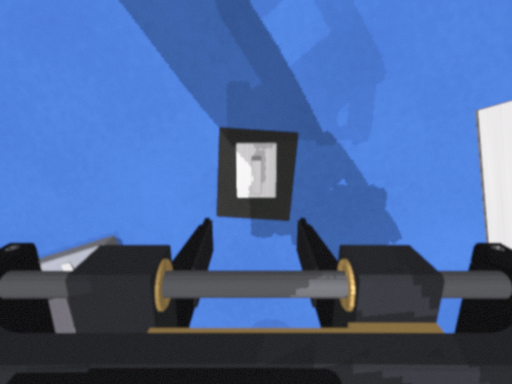

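```bash
python3 -m jog '20 1 2 0;38 0 0 0;38 0 0 0;38 0 0 0;30 0 0 0;20 0 0 0;9 0 0 0;0 0 0 0'
python3 -m jog '0 0 0 0;0 0 0 0;0 0 0 0;0 0 0 0;0 0 0 0;0 0 0 0' 0.0 30
```

```text
t: 12.92
tcp_pos: [442.5, 287.5, 41.7]
orientation: [0.141, 1.571, -0.147]
ft_force: [-0.0, 0.3, 0.3]
finger_gap: 52.2
t: 13.42
tcp_pos: [444.8, 289.0, 45.5]
orientation: [0.145, 1.565, -0.144]
ft_force: [-0.8, -0.7, 0.9]
finger_gap: 17.5
```

```bash
python3 -m jog '0 0 0 0;0 0 0 0;0 0 0 0;0 0 0 0'
```

```text
t: 13.75
tcp_pos: [444.5, 288.8, 45.1]
orientation: [0.144, 1.566, -0.144]
ft_force: [-0.5, -1.3, 4.1]
finger_gap: 12.0
```

```bash
python3 -m jog '-10 0 0 0;-25 0 0 0;-40 0 0 0;-40 0 0 0;-40 0 0 -6;-20 0 0 -6;0 0 0 -6;0 0 0 0'
python3 - <<'E'
from h import *
s,R=st();print(s['tcp_pos'],s['finger_gap'],s['ft_force'],np.degrees(np.arctan2(R[1,2],R[0,2])))
print(tool([600.8-s['tcp_pos'][0],-0.3-s['tcp_pos'][1],0]))
E
```

```text
t: 14.42
tcp_pos: [444.9, 289.2, 221.8]
orientation: [-0.102, 1.565, 0.105]
ft_force: [-0.3, -0.8, -3.3]
finger_gap: 12.0
[444.87479287 289.16083133 221.80282989] 12.029440064946451 [-0.30944334 -0.80716155 -3.34984568] 7.553465985139983
[-4.40538062e-02 -3.07445888e+02  1.16521531e+02]
```

```bash
python3 -m jog '0 -34 13 0;0 -34 13 0;0 -34 13 0;0 -34 13 0;0 -34 13 0;0 -34 13 0;0 -34 13 0;0 -34 13 0'
python3 -m jog '0 -35 13 -0.3;0 0 0 0;0 0 0 0;0 0 0 0'
cat > pl.py <<'E'
from h import *
import sys
n=sys.argv[1]
for c in ['wrist','side']:
    d=cam(c);cv2.imwrite(f'pics/{n}{c}.png',cv2.resize(d['img'],None,fx=1.5,fy=1.5) if c=='side' else d['img'])
    for k in ['test_plate','face_plate']: print(c,k,[(np.round(q['centre'],1).tolist(),round(q['p'],2)) for q in bot.place_of(k,c)][:2])
s,R=st();print(s['t'],s['tcp_pos'],s['finger_gap'],s['ft_force'],np.degrees(np.arctan2(R[1,2],R[0,2])))
E
python3 pl.py a
```

```text
t: 15.08
tcp_pos: [582.0, 30.9, 217.3]
orientation: [-0.099, 1.572, 0.1]
ft_force: [0.7, 0.6, -1.9]
finger_gap: 12.0
t: 15.42
tcp_pos: [599.1, -0.2, 217.7]
orientation: [-0.104, 1.572, 0.106]
ft_force: [-0.2, -0.1, -2.0]
finger_gap: 11.9
wrist test_plate [([603.7, -8.4, 175.3], 0.72)]
wrist face_plate [([600.2, -2.4, 176.3], 0.69)]
side test_plate [([596.6, 5.5, 177.2], 0.65)]
side face_plate [([599.6, 0.6, 89.8], 0.96)]
15.7167 [5.99826942e+02 5.34743245e-01 2.19671644e+02] 11.84836361583521 [ 1.06869438  0.20559407 -3.5526474 ] 7.8214838973542555
```

View pics/awrist.png

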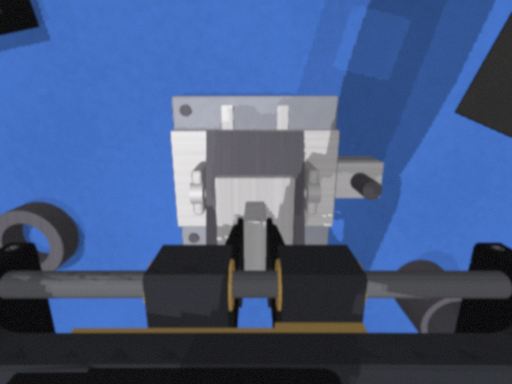

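View pics/aside.png

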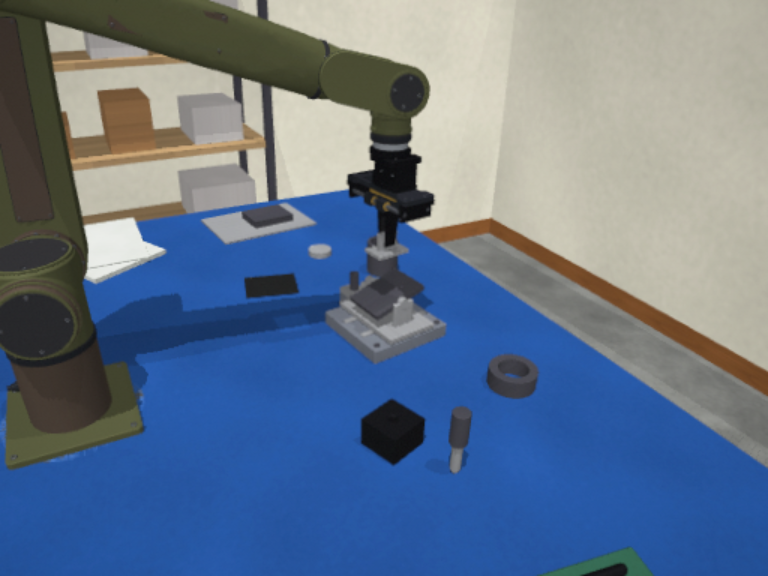

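```bash
python3 -m jog '20 -1 -8.5 0;25 0 0 0;16 0 0 0;8 0 0 0;0 0 0 0;0 0 0 0'
python3 -m jog '2 0 0 0;1 0 0 0;1 0 0 0;0 0 0 0'
python3 -m jog '1 0 0 0;1 0 0 0;0 0 0 0'
```

```text
t: 16.22
tcp_pos: [592.0, -2.3, 151.0]
orientation: [-0.107, 1.568, 0.107]
ft_force: [0.4, -0.0, -1.7]
finger_gap: 12.2
t: 16.55
tcp_pos: [592.3, -2.7, 147.3]
orientation: [-0.106, 1.567, 0.106]
ft_force: [-0.7, 0.1, -2.6]
finger_gap: 11.5
t: 16.8
tcp_pos: [591.8, -2.6, 144.5]
orientation: [-0.106, 1.568, 0.106]
ft_force: [0.2, 0.3, -2.5]
finger_gap: 12.1
```

```bash
python3 -m jog '1 0 0 0;1 0 0 0;1 0 0 0;0 0 0 0'
python3 -m jog '1 0 0 0;1 0 0 0;0 0 0 0'
python3 -m jog '1 0 0 0;1 0 0 0;0 0 0 0'
```

```text
t: 17.13
tcp_pos: [591.7, -2.6, 141.3]
orientation: [-0.106, 1.569, 0.106]
ft_force: [-1.2, -0.2, -2.8]
finger_gap: 11.9
t: 17.38
tcp_pos: [592.6, -2.6, 140.7]
orientation: [-0.106, 1.566, 0.106]
ft_force: [-1.0, 0.1, 1.4]
finger_gap: 12.1
t: 17.63
tcp_pos: [593.7, -2.4, 140.4]
orientation: [-0.106, 1.563, 0.106]
ft_force: [-0.2, 1.6, 6.7]
finger_gap: 11.6
```

```bash
python3 -m jog '1 0 0 0;1 0 0 0;0 0 0 0'
python3 -m jog '1 0 0 0;1 0 0 0;0 0 0 0'; python3 pl.py b
```

```text
t: 17.88
tcp_pos: [593.6, -2.5, 139.2]
orientation: [-0.106, 1.564, 0.106]
ft_force: [-4.0, 0.9, 10.9]
finger_gap: 12.2
t: 18.13
tcp_pos: [593.0, -2.5, 137.2]
orientation: [-0.107, 1.565, 0.106]
ft_force: [-6.2, 0.8, 12.0]
finger_gap: 11.7
wrist test_plate [([594.9, -6.1, 94.4], 0.89), ([590.1, 118.3, 42.3], 0.17)]
wrist face_plate [([726.3, 245.8, -1.0], 0.6)]
side test_plate [([590.1, 2.1, 96.9], 0.69)]
side face_plate [([603.8, 2.5, 91.1], 0.96)]
18.4333 [593.05992922  -2.53152468 137.24361123] 11.934472508991867 [-5.56557534  1.29404663 11.80805656] 7.765751448054082
```

Run:
```python
from h import *
d=pickle.load(open('side.pkl','rb'));cv2.imwrite('pics/bs.png',cv2.resize(d['img'][130:240,200:320],None,fx=5,fy=5,interpolation=cv2.INTER_CUBIC))
```

```text
(no output)
```

View pics/bs.png

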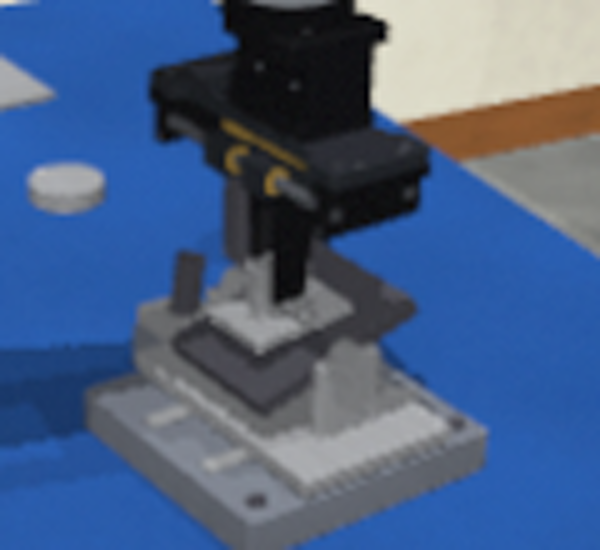

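```bash
python3 -m jog '1 0 0 0;1 0 0 0;0 0 0 0'
python3 -m jog '1 0 0 0;1 0 0 0;0 0 0 0'
```

```text
t: 18.68
tcp_pos: [592.6, -2.6, 135.1]
orientation: [-0.107, 1.567, 0.106]
ft_force: [-7.7, 1.1, 13.1]
finger_gap: 12.0
t: 18.93
tcp_pos: [592.4, -2.6, 132.9]
orientation: [-0.107, 1.567, 0.106]
ft_force: [-8.7, 0.7, 13.2]
finger_gap: 11.8
```

```bash
cat > tilt.py <<'E'
from h import *
import sys
d=cam('wrist');cv2.imwrite(f'pics/{sys.argv[1]}.png',d['img']);W=world(d)
s,R=st();T=s['tcp_pos'];a=np.radians(7.9);u=np.array([np.cos(a),np.sin(a)]);v=np.array([-u[1],u[0]])
c=np.array([600.7,-.5])
br=(d['img'].min(-1)>110)
U=(W[...,:2]-c)@u;V=(W[...,:2]-c)@v;Z=W[...,2]
m=br&(abs(V)<27)&(U>-50)&(U<20)&(Z>75)&(Z<120)&(abs(V)>8)
def fit(m,n):
    f=np.c_[U[m],V[m],Z[m]]
    for i in range(6):
        A=np.c_[f[:,:2],np.ones(len(f))];co=np.linalg.lstsq(A,f[:,2],rcond=None)[0];r=f[:,2]-A@co;k=abs(r)<max(1.5,2*r.std());f=f[k]
    print(n,len(f),'pitch',np.degrees(np.arctan(co[0])).round(2),'roll',np.degrees(np.arctan(co[1])).round(2),'z0',co[2].round(2),'U',np.percentile(f[:,0],[1,99]).round(1),'V',np.percentile(f[:,1],[1,99]).round(1),'std',r.std().round(2))
    return co
fit(m,'plate')
fit((~br)&(abs(V)<45)&(abs(V)>30)&(U>-55)&(U<30)&(Z>70)&(Z<125),'face')
print(s['t'],T.round(1),s['ft_force'].round(1),s['moment'].round(2))
E
python3 tilt.py c1
```

```text
plate 2707 pitch 9.93 roll 0.04 z0 102.86 U [-41.2  -1.1] V [-25.7  23.2] std 0.61
face 3770 pitch 17.01 roll -0.02 z0 91.1 U [-52.5   5.1] V [-44.9  44.6] std 0.62
18.9833 [592.3  -2.6 132.9] [-7.1  1.4 12.4] [0.19 1.07 0.06]
```

View pics/c1.png

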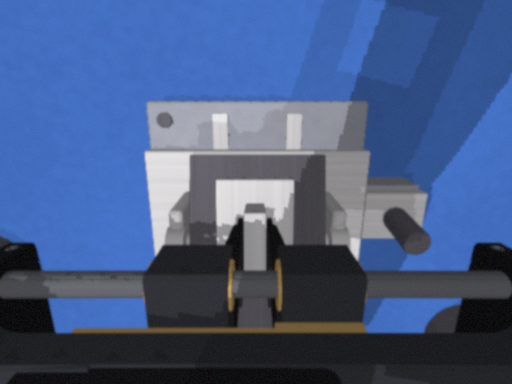

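```bash
python3 -m jog '1 0 0 0;1 0 0 0;0 0 0 0'
python3 -m jog '1 0 0 0;1 0 0 0;0 0 0 0'; python3 tilt.py c2
```

```text
t: 19.23
tcp_pos: [592.2, -2.6, 130.8]
orientation: [-0.107, 1.568, 0.106]
ft_force: [-9.4, 0.7, 12.1]
finger_gap: 11.9
t: 19.48
tcp_pos: [592.1, -2.7, 128.7]
orientation: [-0.107, 1.568, 0.106]
ft_force: [-9.1, 0.1, 13.4]
finger_gap: 11.9
plate 2686 pitch 14.75 roll 0.06 z0 100.28 U [-40.4  -2.2] V [-26.  23.] std 0.62
face 3798 pitch 17.02 roll 0.01 z0 91.09 U [-52.6   3.1] V [-44.7  44.7] std 0.62
19.5333 [592.1  -2.6 128.7] [-10.2   0.1  12.3] [0.2  1.15 0.07]
```

```bash
python3 -m jog '1 0 0 0;0 0 0 0;0 0 0 0'; python3 -m jog '1 0 0 0;0 0 0 0;0 0 0 0';python3 tilt.py c3
```

```text
t: 19.78
tcp_pos: [592.1, -2.6, 127.8]
orientation: [-0.107, 1.568, 0.106]
ft_force: [-8.4, 0.3, 13.2]
finger_gap: 11.6
t: 20.03
tcp_pos: [592.2, -2.6, 127.0]
orientation: [-0.107, 1.568, 0.106]
ft_force: [-9.3, 0.5, 14.8]
finger_gap: 12.0
plate 2676 pitch 16.96 roll 0.07 z0 99.37 U [-40.1  -2.2] V [-26.  23.] std 0.64
face 3792 pitch 16.97 roll -0.0 z0 91.06 U [-52.4   2.5] V [-44.8  44.7] std 0.61
20.0833 [592.2  -2.6 127. ] [-9.   0.8 14.7] [0.24 1.28 0.  ]
```

```bash
python3 -m jog '-1 0 -0.3 0;0 0 0 0;0 0 0 0;0 0 0 0';python3 tilt.py c4
```

```text
t: 20.42
tcp_pos: [591.9, -2.6, 127.0]
orientation: [-0.106, 1.568, 0.106]
ft_force: [-6.6, 0.5, 9.7]
finger_gap: 12.1
plate 2655 pitch 17.07 roll 0.01 z0 99.47 U [-40.3  -2.4] V [-26.  23.] std 0.62
face 3778 pitch 16.97 roll 0.01 z0 91.12 U [-52.6   2.3] V [-44.7  44.7] std 0.62
20.4667 [591.9  -2.6 127.1] [-5.7  0.6  9.5] [0.18 0.87 0.03]
```

```bash
python3 -m jog '-0.4 0 -0.1 0;0 0 0 0;0 0 0 0;0 0 0 0;0 0 0 0;0 0 0 0;0 0 0 0;0 0 0 0';python3 -m jog '0 0 0 0;0 0 0 0;0 0 0 0;0 0 0 0;0 0 0 0;0 0 0 0';python3 tilt.py c5
python3 - <<'E'
from h import *
d=pickle.load(open('wrist.pkl','rb'));W=world(d);x,y,z=[W[...,i] for i in range(3)]
q=W[(np.hypot(x-585,y-114)<20)&(z>81)&(z<90)];print('pin',cv2.minEnclosingCircle(q[:,:2].astype(np.float32)),np.median(q[:,2]))
d=cam('side');cv2.imwrite('pics/c5s.png',cv2.resize(d['img'][110:260,170:380],None,fx=3.5,fy=3.5,interpolation=cv2.INTER_CUBIC))
for k in ['tube','collar','ref_block']: print(k,[np.round(r['centre']) for r in bot.place_of(k,'side')][:1])
E
```

```text
t: 21.13
tcp_pos: [591.9, -2.6, 127.1]
orientation: [-0.106, 1.567, 0.106]
ft_force: [-5.2, 0.0, 7.5]
finger_gap: 12.0
t: 21.63
tcp_pos: [591.9, -2.6, 127.1]
orientation: [-0.106, 1.567, 0.106]
ft_force: [-5.0, 0.2, 7.3]
finger_gap: 12.0
plate 2668 pitch 16.97 roll 0.04 z0 99.46 U [-40.4  -2.6] V [-26.  23.] std 0.61
face 3806 pitch 17.04 roll 0.01 z0 91.16 U [-52.8   2.2] V [-44.7  44.7] std 0.64
21.6833 [591.8  -2.6 127. ] [-5.9  0.6  8. ] [ 0.16  0.61 -0.01]
pin ((592.9406127929688, 114.1826171875), 10.417179107666016) 84.63440310908004
tube [array([730., 245.,  -2.])]
collar [array([ 720., -261.,    2.])]
ref_block [array([632., 397.,   1.])]
```

View pics/c5s.png

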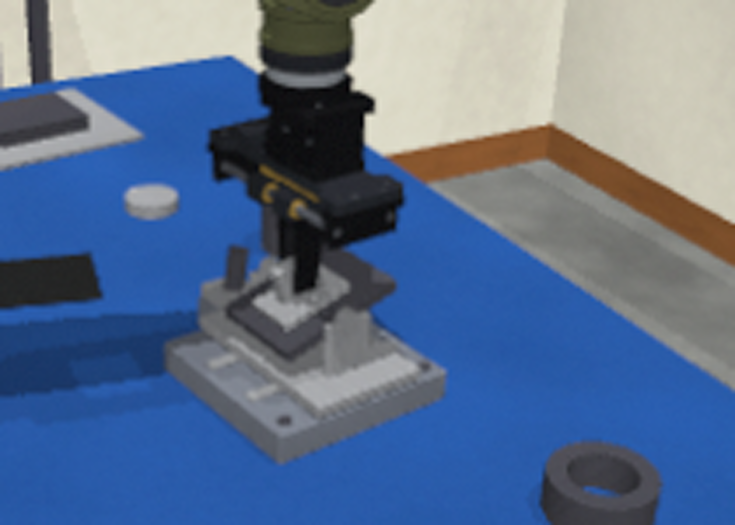

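View pics/c5.png

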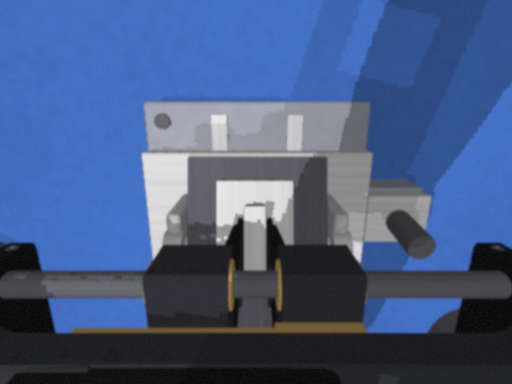

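```bash
cat > pin.py <<'E'
from h import *
d=cam('wrist');W=world(d);x,y,z=[W[...,i] for i in range(3)]
for lo in range(46,90,4):
    q=W[(np.hypot(x-587,y-114)<22)&(z>lo)&(z<lo+4)]
    if len(q):print(lo,len(q),q.min(0).round(1),q.max(0).round(1),np.median(q,0).round(1))
e=W[(y>98)&(y<140)&(x>555)&(x<610)&(z>40)&(z<46)];print(cv2.minAreaRect(e[:,:2].astype(np.float32)),len(e))
for n in ['top','side']:
    d=cam(n);W=world(d);x,y,z=[W[...,i] for i in range(3)]
    q=W[(np.hypot(x-587,y-114)<22)&(z>76)&(z<92)];print(n,len(q),q.mean(0).round(1),q.min(0).round(1),q.max(0).round(1))
    cv2.imwrite(f'pics/pin_{n}.png',cv2.resize(d['img'][140:240,180:320],None,fx=5,fy=5,interpolation=cv2.INTER_CUBIC))
    for k in ['lock_pin','pin_tip','ear_hole']:print(k,[(r['centre'],r['p']) for r in bot.place_of(k,n)])
E
python3 pin.py
```

```text
46 66 [567.   95.3  46. ] [596.2 124.5  50. ] [582.9 106.3  48.5]
50 79 [579.5 104.1  50. ] [596.5 121.3  54. ] [583.3 106.4  52.2]
54 92 [579.5 104.1  54.1] [597.3 121.2  58. ] [583.5 107.   55.8]
58 86 [580.5 103.4  58. ] [597.3 121.1  61.9] [584.6 106.6  60.1]
62 104 [580.9 103.9  62.1] [598.  121.2  66. ] [584.3 106.8  64. ]
66 95 [581.4 104.1  66. ] [598.9 121.1  70. ] [585.3 106.8  68.3]
70 105 [582.  104.   70.1] [599.1 120.9  73.9] [585.3 107.3  72. ]
74 114 [582.5 104.2  74.1] [599.5 121.5  78. ] [585.7 107.3  75.8]
78 119 [583.  104.1  78. ] [599.5 121.5  82. ] [587.1 106.8  80.2]
82 546 [583.3 104.   82. ] [602.8 124.   86. ] [593.  112.9  84.6]
86 52 [583.8 106.9  86. ] [593.1 122.1  87.4] [587.1 114.   86.3]
((587.6370849609375, 117.4132080078125), (40.6909294128418, 43.265899658203125), 7.254042625427246) 1440
top 30 [590.9 118.8  83.6] [581.3 113.8  77.1] [598.7 124.6  88. ]
lock_pin [([502.2, -395.5, 3.2], 0.61), ([583.6, 113.1, 4.8], 0.45)]
pin_tip [([589.9, 119.3, 44.3], 0.61), ([499.9, -393.7, -0.4], 0.6)]
ear_hole [([587.9, 121.0, 38.6], 0.73)]
side 21 [590.5 110.1  80.3] [581.8 101.9  76.1] [599.  117.6  83.1]
lock_pin [([507.2, -395.8, -2.7], 0.84), ([580.2, 114.7, 3.5], 0.56)]
pin_tip [([584.4, 116.1, 5.1], 0.57), ([499.9, -396.6, -0.8], 0.57)]
ear_hole [([588.2, 117.2, 46.0], 0.7)]
```

View pics/pin_side.png

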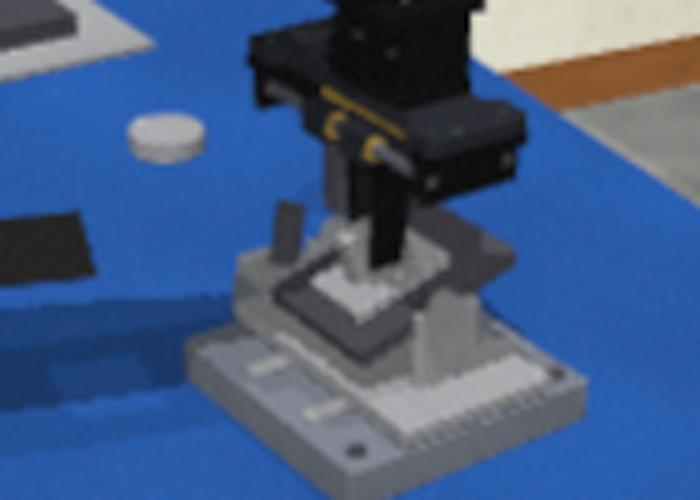

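The plate is flush, but the push along +x has moved the carriage about 3 mm through the pin's slack. That tilts the pin about 0.12 rad, which is right at the limit. I'll ease the horizontal load by drawing the tool back towards the robot.

```bash
python3 -m jog '0 0 -1 0;0 0 0 0;0 0 -1 0;0 0 0 0;0 0 0 0';python3 -m jog '0 0 -1 0;0 0 0 0;0 0 0 0';python3 -m jog '0 0 -1 0;0 0 0 0;0 0 0 0'; python3 tilt.py c6; python3 pin.py | head -14
```

```text
t: 22.75
tcp_pos: [590.6, -2.8, 127.0]
orientation: [-0.106, 1.565, 0.106]
ft_force: [-1.8, 0.4, 4.0]
finger_gap: 11.8
t: 23.0
tcp_pos: [589.7, -2.9, 127.0]
orientation: [-0.106, 1.565, 0.106]
ft_force: [-0.6, 1.9, 6.0]
finger_gap: 11.8
t: 23.25
tcp_pos: [588.8, -3.1, 127.0]
orientation: [-0.106, 1.565, 0.106]
ft_force: [-0.3, 0.6, 6.5]
finger_gap: 11.9
plate 2677 pitch 17.1 roll -0.04 z0 100.43 U [-43.4  -5.5] V [-26.   23.5] std 0.63
face 3719 pitch 17.04 roll -0.04 z0 92.08 U [-54.4  -0.9] V [-44.5  44.7] std 0.62
23.3 [588.8  -3.  127. ] [-1.1  1.4  6.6] [ 0.3   0.11 -0.02]
46 66 [574.7 103.1  46. ] [592.2 133.3  49.9] [579.5 105.8  47.9]
50 71 [574.6 102.7  50.1] [590.9 115.1  54. ] [579.9 105.3  52.1]
54 71 [574.6 103.2  54. ] [591.8 115.6  58. ] [579.9 105.5  56.2]
58 71 [574.6 103.   58.1] [591.6 115.2  61.8] [579.3 105.8  59.8]
62 86 [574.5 102.7  62.1] [591.9 120.2  65.9] [579.6 105.6  63.8]
66 94 [574.5 102.8  66. ] [591.7 115.5  69.9] [579.2 105.4  68.1]
70 84 [574.5 102.6  70. ] [592.3 115.5  74. ] [581.2 105.3  72.1]
74 102 [574.5 103.1  74. ] [591.3 118.2  78. ] [579.5 105.2  75.9]
78 99 [574.7 102.8  78.1] [591.2 115.1  82. ] [579.6 105.5  80.3]
82 586 [574.5 102.7  82.1] [593.9 122.3  85.6] [583.8 112.2  84.1]
((584.7118530273438, 117.42143249511719), (40.84844207763672, 43.1844367980957), 7.23577356338501) 1369
top 29 [582.6 118.1  83.7] [572.7 113.1  79.6] [590.9 123.9  86.2]
lock_pin [([503.8, -391.9, 1.9], 0.63), ([587.2, 115.1, 5.4], 0.38)]
pin_tip [([501.0, -394.2, 0.3], 0.48)]
```

```bash
python3 -m jog '0.2 0 0 0;0 0 0 0;0 0 0 0;0 0 0 0;0 0 0 0;0 0 0 0;0 0 0 0;0 0 0 0';python3 -m jog '0 0 0 0;0 0 0 0;0 0 0 0;0 0 0 0;0 0 0 0;0 0 0 0;0 0 0 0;0 0 0 0'; python3 tilt.py c7; python3 pin.py | head -11 | cut -c1-60
```

```text
t: 24.42
tcp_pos: [589.0, -3.0, 127.0]
orientation: [-0.106, 1.564, 0.106]
ft_force: [-0.6, 0.8, 6.5]
finger_gap: 12.0
t: 25.08
tcp_pos: [589.0, -3.1, 127.0]
orientation: [-0.106, 1.565, 0.106]
ft_force: [0.6, 0.9, 6.8]
finger_gap: 12.0
plate 2682 pitch 17.01 roll -0.02 z0 100.33 U [-43.2  -5.3] V [-26.   23.5] std 0.62
face 3711 pitch 17.02 roll -0.01 z0 92.02 U [-54.4  -0.7] V [-44.7  44.7] std 0.61
25.1333 [589.  -3. 127.] [-0.1  1.6  5.3] [ 0.26  0.13 -0.05]
46 57 [574.7 103.2  46. ] [591.  115.7  50. ] [580.1 105.3  
50 74 [574.8 103.3  50. ] [591.7 115.3  53.9] [579.6 105.8  
54 75 [574.7 103.4  54. ] [591.  114.8  58. ] [580.6 105.2  
58 74 [574.7 103.2  58.1] [591.9 115.1  61.9] [579.8 105.4  
62 87 [574.5 103.2  62. ] [592.1 115.1  66. ] [579.  105.7  
66 89 [574.9 102.7  66. ] [592.4 118.3  70. ] [580.6 105.   
70 86 [574.9 102.9  70. ] [592.1 115.1  74. ] [579.5 105.7  
74 97 [574.8 103.1  74. ] [591.9 116.8  78. ] [580.  105.2  
78 101 [574.9 103.1  78. ] [591.6 115.6  82. ] [579.9 105.5 
82 591 [574.9 103.3  82.1] [594.  122.6  85.6] [584.  112.2 
((584.7058715820312, 117.35357666015625), (40.42285537719726
```

View pics/c7.png

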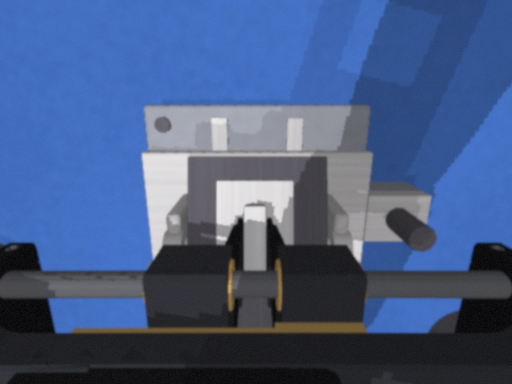

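```bash
python3 -c "
from station import bot
print(bot.sign_off())"
```

```text
the job is handed in; nothing more can be done
None
```

The job is handed in at about 25 s. The pin is home and let go, and the plate is held flush on the sloped face at roughly 9 N. `sign_off` gave no verdict, so the figures below are my own last checks.

- **Lock pin:** I took the smaller pin from the parking block and pushed it home through the ear. Its top stands at about 84 mm, its side is vertical in the depth data, and the ear is back at its centred position.
- **Plate contact:** I picked the plate up by its tab and let it swivel against the slope. It sits at 17.0°, matching the face's 17.0°, with no sideways tilt. The surfaces stand 8 mm apart, which is the plate's thickness.
- **Plate position:** It sits about 7–8 mm down-slope of centre and 1–2 mm to the side, against the 18 mm allowed. The grip is still closed at 12 mm and nothing is moving. The wrist readings scatter by about 1 N.
- **Bystanders:** The tube, collar and reference disc had not moved beyond measurement noise, when checked before the last few millimetres of adjustment.

**Failed check, corrected:** The first press, peaking near 19 N, pushed the carriage about 3 mm along x and tilted the pin about 0.12 rad, right at the limit. I drew the tool back about 4 mm to remove the sideways load, and the pin and ear returned upright and in line. That move accounts for about 3 mm of the down-slope offset.

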